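# Pull the culture bottle that raised the alarm

## Task

One bay of the sloping bottle rack shows a red lamp: take the bottle from that bay and stand it upright, released, in the tray of the same colour as its cap, setting it down rather than dropping it. After that, throw the red alarm switch lever fully over, away from the robot. Leave the other two bottles in their bays and the jar and pipette where they are.

Things in the scene. Friction and masses are not known exactly. Their poses are not given: they have to be found in the camera images.
- rack: Fixed yellow and white bottle rack, 155 x 275 mm, 107 mm tall, with three open bays in a row along its y, 80 mm apart. In each a bottle reclines 27.5 deg from upright, its axis along (-0.462, 0, 0.887) in rack axes, on a foot plate and a back plate (on the robot's side). Origin: on the bench under the middle bay's foot; z up, +x away from the robot at yaw 0.
- bay_mid (a point): Centre of the middle bay's foot plate, 50 mm above the bench, where a bottle's underside rests; the other bays' are 80 mm either side along the rack's y. The bays have side walls 50 mm long beside the bottle's foot: draw a bottle out along its own axis by 60 mm or more.
- bottle_purple: Loose glass bottle, 138 mm tall, about 0.12 kg: amber body 40 mm across up to 80 mm, 22 mm neck from 102 mm, purple cap 27 mm across from 116 mm to the top (grip here; 53 mm free between neighbouring caps). White label, thin purple band. Origin: centre of its underside; z: along its axis to the cap. At the start it reclines 27.5 deg (0.48 rad) in one of the bays, cap end towards the robot.
- bottle_blue_1: Loose glass bottle, 138 mm tall, about 0.12 kg: amber body 40 mm across up to 80 mm, 22 mm neck from 102 mm, blue cap 27 mm across from 116 mm to the top (grip here; 53 mm free between neighbouring caps). White label, thin blue band. Origin: centre of its underside; z: along its axis to the cap. At the start it reclines 27.5 deg (0.48 rad) in one of the bays, cap end towards the robot.
- bottle_blue_2: Loose glass bottle, 138 mm tall, about 0.12 kg: amber body 40 mm across up to 80 mm, 22 mm neck from 102 mm, blue cap 27 mm across from 116 mm to the top (grip here; 53 mm free between neighbouring caps). White label, thin blue band. Origin: centre of its underside; z: along its axis to the cap. At the start it reclines 27.5 deg (0.48 rad) in one of the bays, cap end towards the robot.
- lamp_red: Dome lamp 26 mm across, 20 mm tall, bright red: the alarm lamp of the bay it stands at, fixed on the rack's base 50 mm in front (rack +x) of the foot of the bottle in its bay. Origin: centre of its underside, 12 mm above the bench; axes as the rack's.
- lamp_dark_1: Dome lamp 26 mm across, 20 mm tall, dark green-grey: its bay has no alarm, fixed on the rack's base 50 mm in front (rack +x) of the foot of the bottle in its bay. Origin: centre of its underside, 12 mm above the bench; axes as the rack's.
- lamp_dark_2: Dome lamp 26 mm across, 20 mm tall, dark green-grey: its bay has no alarm, fixed on the rack's base 50 mm in front (rack +x) of the foot of the bottle in its bay. Origin: centre of its underside, 12 mm above the bench; axes as the rack's.
- tray_blue: Fixed shallow square blue tray, 110 x 110 mm, 18 mm tall, walls and floor 4 mm thick. Origin: centre of its underside; z up, x and y along its sides.
- tray_purple: Fixed shallow square purple tray, 110 x 110 mm, 18 mm tall, walls and floor 4 mm thick. Origin: centre of its underside; z up, x and y along its sides.
- switch_base: Fixed grey block, 70 x 50 mm, 25 mm tall, of the alarm switch. Its steel lever (10 mm thick) turns about the block's y axis, 22 mm above the bench; a red ball 26 mm across at the lever's end has its centre 80 mm from that axis. Light to push: under 2 N at the ball. Origin: centre of its underside; +x: the way the lever must be thrown.
- switch (a joint): Angle of the alarm switch's red lever: 0 leans back at its stop towards the robot (its -x), 1.0 rad leans forward at its other stop, away from the robot (its +x) = alarm cleared. It stays where it is left. It starts between 0 and 0.15.
- switch_tip (a point): Centre of the lever's red ball. At 0 it is 38 mm to the block's -x and 92 mm above the bench; as the lever is thrown it swings over the top (102 mm) to 38 mm on the +x side.
- jar: Loose clear jar with white cap, 52 mm across, 85 mm tall, a bystander. Origin: centre of its underside.
- pipette: Loose grey pipette lying on the bench, 220 mm long, 22 mm thick, a bystander. Origin: underside of its grip's middle; x along it to the white nozzle.
Things that resemble listed ones, but are neither listed nor needed, are in the scene too. There is more than one size of the switch_base; the one meant has the size given above.

How it is judged:
By the outcome, as a careful person would: the job done as asked, in the order asked, and still so for the second after the job is handed in, with the robot touching nothing.
It also fails if it takes over 48 s, if anything falls off the work surface, if the arm or the gripper's body presses on something with over 40 N, if the wrist force passes 120 N, or if a joint passes its speed limit or range.

## Robot

A 6-joint arm with a two-finger parallel gripper is mounted at the origin on the work surface. World frame = base frame: x ahead of the robot, y to its left, z up, the work surface at z = 0. Lengths are in mm, angles in rad, forces in N, time in s.
With the tool pointing down it reaches from about 350 to 975 mm from the base axis. Payload 7.1 kg.
Tool frame: the origin (TCP) lies midway between the tips of the shut fingers; the grasp point (between the pads) lies 19 mm behind it; z points along the fingers, y is the line along which they close (so a half turn about z gives the same grasp; the last joint's range is limited). The gripper opens to 88 mm and grips with 3 to 60 N. Pads are 20 mm wide; open, the fingers measure 115 mm over their backs; the gripper's body (75 mm by 178 mm) begins 61 mm behind the grasp point.
Start: joints at [-1.166, 0.423, 1.63, -0, 1.089, -0.019], TCP at [257.032, -569.683, 197.175] pointing down, gripper open.
Joint ranges: [-3, 3], [-0.9, 2.11], [0.09, 2.58], [-1.31, 4.45], [0.11, 2.69], [-2.54, 2.54]. Speed limits (rad/s): [2.39, 2.39, 3.01, 3.14, 3.14, 3.14].

## Interface

Orientations are given as a rotation vector (axis times angle).
In Python, from workcell import ctrl gives the robot as it stands. The module is installed in compiled form; this text tells all that it offers.
- The arm moves only by the tool apply_moves, never from a script. Its argument "targets" is a list of rows, each a list of 3 entries, a list of its own where there are three numbers: the opening, from -1 (shut) to 1 (fully open), then the shift along the tool's x, y, z normalised to -1 to 1, where 1 is 5 cm, then the turn, a rotation vector about the tool's x, y, z normalised to -1 to 1, where 1 is 90 degrees. In form: [[jaw, [x, y, z], [wx, wy, wz]], ...]. A call has 1 to 8 rows; each row shifts and turns the commanded pose from where the row before left it, along the tool's axes as they then stand; what a row does not reach is not made up. A row lasts 1/8 s, in which the tool goes at most 62.5 mm and 10.7 degrees, less where a joint would pass 70% of its speed; a pose out of reach is approached as far as the arm can. A call with a number of a shift or a turn outside -1 to 1 is refused whole. A call with a gripper value outside its range is refused whole. The fingers move at their own pace and stop on an object; the grip force is fixed at half the most. Time passes only in rows, so rows that do not move let the fingers close. It gives the time, the measured TCP pose, the force, the opening and the grip force at its end, in the units of the state.
- ctrl.get_obs(): the state, without advancing time (a new reading comes with each control period).
- ctrl.get_image(name): name is "scene" or "top"; returns a dict with "pixels" (384x512x3 uint8, blue, green, red), "camera_matrix" (3x3 intrinsics, pixels), "view" (4x4, takes a point from world to camera coordinates). Camera axes: x right, y down, z forward; pixel columns grow to the right and rows downward; lengths in mm; the calibration is good to about 2 mm. A picture is of the moment at which its call begins. There is no depth.
- ctrl.close_job(): hands the job in; it is judged then, once.
Trained networks look in the newest picture that a camera, given by its name, has taken for a name from the list of things; names that differ only in an ending like _2 or _b are one class to them, and where a whole thing is asked for, a point or a joint stands for the part that bears it (a point fixed in the world has none). Each returns a list of dicts, best first, with "score" (0 to 1); they miss things now and then, are a little off and sometimes report something else, mostly with a low value. They report only what shows in the picture. A call takes as long as a camera call. They do not tell look-alikes from the thing itself.
- ctrl.masks_of(label, camera): "region" (384x512 bool, what is visible of it) and "bbox" ([left, top, right, bottom] in pixels, round what is visible of it).
- ctrl.pinpoint(label, camera): "xy" ([column, row] in pixels: a listed point, or the origin of a listed thing).
The state is a dict: "t": time; "qpos": joint angles; "qvel": joint speeds; "joint_torque": joint torques, N m; "ee_pos": TCP position; "orientation": TCP orientation; "ft_force": force on the tool from outside, world axes, zero at the start; "moment": the same for the moment, N m; "width": finger opening in mm; "grasp_force": force on a finger pad.
Only numpy, scipy, OpenCV 4.12 (cv2) and the standard library are available. Lean on these libraries where they do the work, as an engineer would, in place of code of your own. Each camera call takes 0.05 s, during which the arm holds its last target. There are 200 camera calls.

## Working session

There is one attempt and no reset: what is moved stays moved. The work goes in short steps, Python scripts to look and compute and a tool call to move; the robot and the scene stay as the last step left them, time stands still between calls to the robot, and variables do not carry over. Pictures are saved under pics/ and viewed, at most 10 in all, crops included, and the job is handed in when it is done.

Besides the shell and the picture viewer there is one more tool, called after "Emit:" as a command line: name --argument value ..., lists and objects as JSON in quotes. apply_moves: Moves the arm, as the interface text tells. Scaled input: -1 to 1 covers 5 cm each way for a shift and 90 degrees each way for a turn. Its arguments: {"type":"object","properties":{"targets":{"type":"array"}},"required":["targets"]}

```bash
mkdir -p pics
cat > h.py <<'E'
import numpy as np, cv2
from workcell import ctrl
from scipy.spatial.transform import Rotation as R
def cam(n):
    d=ctrl.get_image(n); return d["pixels"],np.array(d["camera_matrix"]),np.array(d["view"])
def ray(px,K,V):
    d=V[:3,:3].T@np.linalg.inv(K)@np.array([px[0],px[1],1.]); o=-V[:3,:3].T@V[:3,3]
    return o,d/np.linalg.norm(d)
def atz(px,K,V,z):
    o,d=ray(px,K,V); return o+d*(z-o[2])/d[2]
def tri(r1,r2):
    (o1,d1),(o2,d2)=r1,r2
    s=np.linalg.lstsq(np.c_[d1,-d2],o2-o1,rcond=None)[0]
    a,b=o1+s[0]*d1,o2+s[1]*d2
    return (a+b)/2,np.linalg.norm(a-b)
def proj(p,K,V):
    q=K@(V[:3,:3]@np.array(p)+V[:3,3]); return q[:2]/q[2]
E
python3 - <<'E'
from h import *
ims=[]
C={}
for n in("scene","top"):
    p,K,V=cam(n); C[n]=(K,V); cv2.imwrite(f"pics/{n}0.png",cv2.resize(p,None,fx=1.5,fy=1.5)); print(n,"cam at",(-V[:3,:3].T@V[:3,3]).round(0))
np.save("C.npy",C,allow_pickle=True)
for l in["rack","bay_mid","bottle_purple","bottle_blue_1","lamp_red","lamp_dark_1","tray_blue","tray_purple","switch_base","switch_tip","jar","pipette"]:
  for n in C:
    print(l,n,[(np.round(d["xy"],1).tolist(),round(d["score"],2)) for d in ctrl.pinpoint(l,n)])
print(ctrl.get_obs())
E
```

```text
scene cam at [872. 369. 895.]
top cam at [ 473.  -61. 1175.]
rack scene [([282.2, 272.8], 0.97), ([269.3, 286.0], 0.37)]
rack top [([190.8, 181.7], 0.74)]
bay_mid scene [([286.3, 267.6], 0.9), ([311.1, 293.5], 0.27)]
bay_mid top [([188.0, 165.2], 0.65), ([188.4, 185.0], 0.63)]
bottle_purple scene [([308.9, 292.5], 0.75)]
bottle_purple top [([157.9, 185.8], 0.76)]
bottle_blue_1 scene [([283.7, 270.0], 0.64), ([261.3, 244.3], 0.63), ([278.5, 273.1], 0.41)]
bottle_blue_1 top [([182.9, 183.5], 0.89), ([213.8, 178.0], 0.69)]
lamp_red scene [([211.8, 139.2], 0.73), ([291.3, 312.7], 0.54)]
lamp_red top [([162.0, 174.3], 0.64)]
lamp_dark_1 scene [([245.5, 260.2], 0.58), ([271.6, 286.6], 0.51)]
lamp_dark_1 top [([212.5, 165.3], 0.64), ([187.8, 165.4], 0.63)]
tray_blue scene [([275.2, 164.2], 0.92), ([290.2, 312.7], 0.36)]
tray_blue top [([279.6, 241.3], 0.9)]
tray_purple scene [([220.4, 183.7], 0.69), ([271.6, 164.4], 0.4)]
tray_purple top [([291.3, 188.4], 0.83)]
switch_base scene [([210.8, 138.6], 0.92), ([229.5, 101.4], 0.92), ([156.3, 136.5], 0.88)]
switch_base top [([372.8, 166.2], 0.93)
[... 466 characters left out ...]
't': 1.3, 'qpos': array([-1.16597736e+00,  4.23127898e-01,  1.62989949e+00, -5.46884770e-06,
        1.08859585e+00, -1.90010779e-02]), 'qvel': array([-2.01802322e-05, -6.70244742e-04,  1.58077609e-03, -9.08010515e-05,
       -2.88158725e-04,  4.34778985e-04]), 'joint_torque': array([ 2.24609357e-04, -5.44584882e+01, -2.74040079e+01,  6.44852151e-02,
        1.69680733e-02,  2.25787922e-08]), 'ee_pos': array([ 257.04273399, -569.67677634,  197.1578275 ]), 'orientation': array([-3.07128899e+00, -6.60761359e-01,  1.66800400e-05]), 'ft_force': array([-0.05563875, -0.96431056,  0.25368871]), 'moment': array([-0.01996945, -0.0123733 , -0.00568177]), 'grasp_force': 0.0, 'width': 87.73751864195552}
```

View pics/scene0.png

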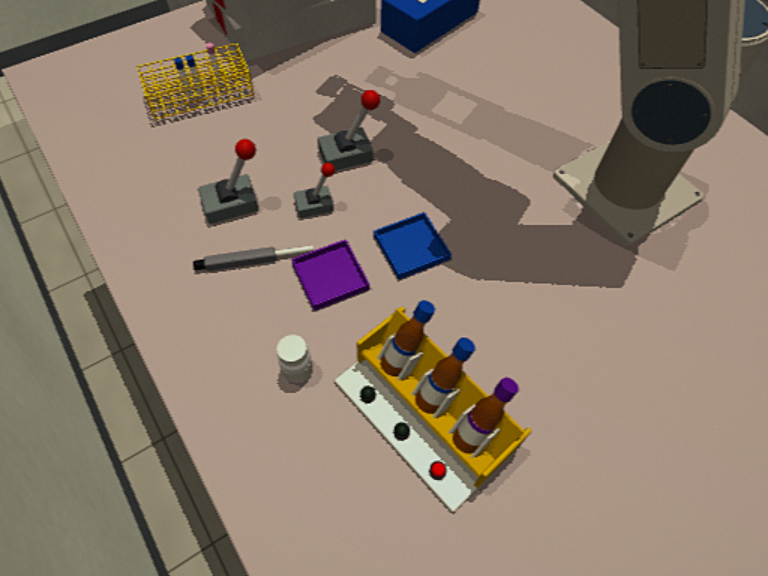

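View pics/top0.png

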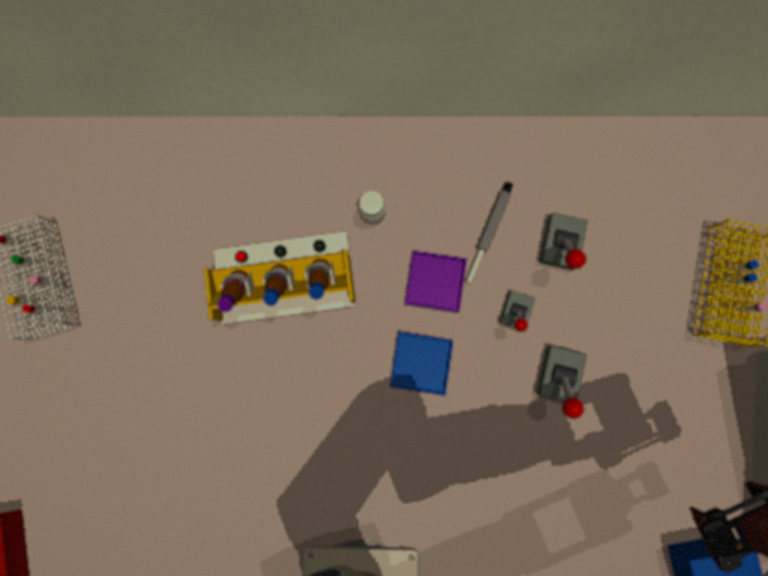

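Run:
```python
from h import *
P={};D={}
for n in("scene","top"):
    p,K,V=cam(n);P[n]=p;D[n]=(K,V)
    hsv=cv2.cvtColor(p,cv2.COLOR_BGR2HSV);h,s,v=cv2.split(hsv)
    for nm,m in dict(red=((h<6)|(h>174))&(s>200)&(v>90),purple=(h>130)&(h<160)&(s>100)&(v>30),blue=(h>100)&(h<122)&(s>130)&(v>40)).items():
        k,_,st,c=cv2.connectedComponentsWithStats(m.astype(np.uint8))
        print(n,nm,[(c[i].round(1).tolist(),int(st[i,4]),st[i,2:4].tolist()) for i in range(1,k) if st[i,4]>8])
M={}
for n in P:
    for d in ctrl.masks_of("switch_base",n):
        if d["score"]>.4: print(n,"sw",np.round(d["bbox"]).tolist(),round(d["score"],2),int(d["region"].sum()))
K,V=D["top"]
# enlarged crop of switches, both views
a=cv2.resize(P["top"][130:290,320:410],None,fx=3.6,fy=3.6,interpolation=cv2.INTER_CUBIC)
K2=P["scene"][50:160,120:270]
b=cv2.resize(K2,None,fx=3,fy=3,interpolation=cv2.INTER_CUBIC)
c=np.zeros((576,324+450,3),np.uint8);c[:a.shape[0],:a.shape[1]]=a;c[:b.shape[0],324:324+b.shape[1]]=b
cv2.imwrite("pics/sw.png",c)
```

```text
scene red [([246.7, 64.1], 84, [12, 9]), ([162.8, 97.4], 99, [13, 10]), ([218.4, 111.5], 44, [8, 7]), ([291.9, 312.2], 65, [9, 9])]
scene purple [([219.7, 182.6], 1488, [51, 47]), ([337.1, 259.4], 181, [16, 16]), ([317.6, 283.7], 53, [16, 16])]
scene blue [([281.7, 12.9], 1514, [65, 35]), ([125.9, 38.1], 14, [5, 3]), ([118.7, 41.8], 30, [6, 7]), ([127.1, 42.2], 15, [5, 4]), ([274.6, 163.4], 1294, [52, 44]), ([282.2, 207.2], 146, [14, 15]), ([308.5, 232.3], 159, [14, 16]), ([267.3, 233.0], 41, [15, 11]), ([291.4, 257.4], 45, [15, 12])]
top red [([383.8, 172.0], 105, [11, 13]), ([160.5, 170.5], 32, [6, 6]), ([17.5, 205.3], 17, [6, 5]), ([347.0, 216.0], 45, [7, 7]), ([382.2, 271.8], 115, [12, 12]), ([0.9, 371.2], 76, [4, 33])]
top purple [([290.0, 187.2], 1308, [41, 41]), ([150.1, 201.6], 92, [11, 12])]
top blue [([501.4, 176.1], 23, [6, 5]), ([500.6, 184.7], 21, [6, 4]), ([210.6, 193.2], 75, [10, 10]), ([180.5, 197.4], 77, [10, 10]), ([280.6, 241.9], 1318, [40, 41]), ([482.3, 377.3], 492, [49, 18])]
scene sw [214.0, 59.0, 256.0, 113.0] 0.95 944
scene sw [133.0, 95.0, 174.0, 149.0] 0.77 1184
scene sw [195.0, 110.0, 224.0, 146.0] 0.64 519
top sw [358.0, 232.0, 387.0, 280.0] 0.85 1085
top sw [359.0, 146.0, 391.0, 182.0] 0.68 962
top sw [334.0, 195.0, 355.0, 225.0] 0.63 475
```

View pics/sw.png

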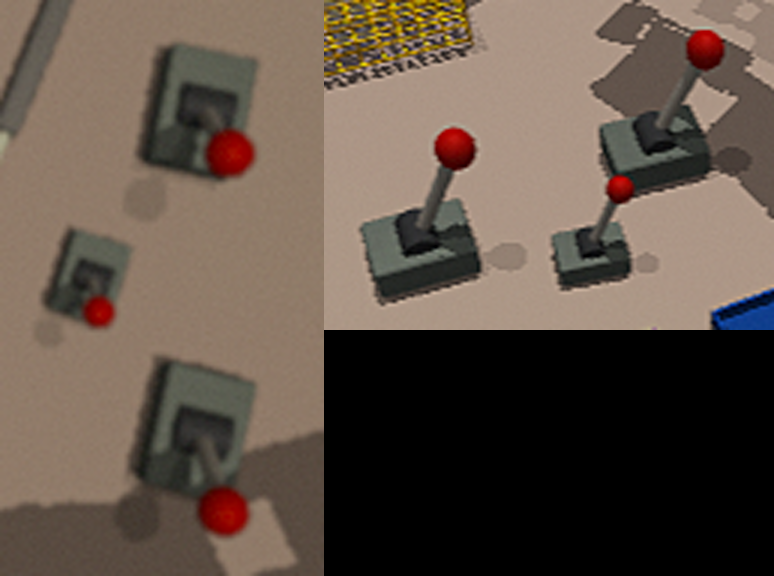

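Run:
```python
from h import *
C=np.load("C.npy",allow_pickle=True).item();S=C["scene"];T=C["top"]
def t(a,b): 
    p,e=tri(ray(a,*S),ray(b,*T)); return p.round(1).tolist(),round(e,1)
for n,a,b in [("ballA",(162.8,97.4),(383.8,172)),("ballB",(218.4,111.5),(347,216)),("ballC",(246.7,64.1),(382.2,271.8)),
 ("cap_p",(337.1,259.4),(150.1,201.6)),("cap_b mid",(308.5,232.3),(180.5,197.4)),("cap_b",(282.2,207.2),(210.6,193.2)),
 ("lamp",(291.9,312.2),(160.5,170.5)),("tray_p",(219.7,182.6),(290,187.2)),("tray_b",(274.6,163.4),(280.6,241.9)),
 ("A",(156.3,136.5),(372.8,166.2)),("B",(210.8,138.6),(342,206.8)),("C",(229.5,101.4),(372.2,252.3))]: print(n,*t(a,b))
f=T[0][0,0];print(f)
# base tops from crop corners (crop px /3.6 + offset), z guess
for nm,cs,z in[("A",[(175,45),(257,62),(225,178),(152,160)],25),("B",[(72,230),(130,248),(112,325),(50,300)],15),("C",[(165,360),(255,383),(238,497),(140,475)],25)]:
    p=np.array([atz((320+x/3.6,130+y/3.6),*T,z)[:2] for x,y in cs]);print(nm,p.round(0).tolist(),np.linalg.norm(p-np.roll(p,-1,0),axis=1).round(0))
```

```text
ballA [650.4, -383.0, 137.6] 1.1
ballB [533.9, -291.5, 98.1] 2.3
ballC [388.4, -370.9, 138.2] 2.0
cap_p [563.3, 235.2, 161.1] 0.8
cap_b mid [575.0, 155.4, 160.8] 1.2
cap_b [586.7, 76.3, 161.3] 1.5
lamp [670.4, 249.7, 18.3] 2.1
tray_p [624.7, -142.6, 4.1] 1.4
tray_b [460.2, -114.4, 2.9] 2.6
A [694.8, -397.7, -13.9] 0.5
B [565.8, -298.0, -5.5] 6.2
C [436.7, -387.9, -1.0] 6.9
390.190451745467
A [[759.0, -376.0], [745.0, -443.0], [648.0, -414.0], [662.0, -355.0]] [ 68. 101.  61.  99.]
B [[605.0, -291.0], [591.0, -338.0], [527.0, -322.0], [547.0, -272.0]] [49. 65. 54. 61.]
C [[499.0, -362.0], [481.0, -433.0], [391.0, -417.0], [407.0, -340.0]] [74. 92. 79. 94.]
```

```bash
cat >> h.py <<'E'
def plan(p0,R0,p1,R1,n):
    "n equal rows (tool-frame normalised) from pose 0 to pose 1; returns rounded end pose"
    w=(R0.inv()*R1).as_rotvec()/n; dp=(np.array(p1)-p0)/n; p=np.array(p0,float);Rk=R0
    for k in range(n):
        goal=p0+dp*(k+1)
        s=np.round(Rk.inv().apply(goal-p)/50,2); t=np.round(w/(np.pi/2),3)
        print([s.tolist(),t.tolist()]); p=p+Rk.apply(s*50); Rk=Rk*R.from_rotvec(t*np.pi/2)
    print("end",p.round(1),"err",np.round(p-p1,1),"ang",np.round(np.degrees((Rk.inv()*R1).magnitude()),1)); return p,Rk
def now():
    o=ctrl.get_obs(); return o["ee_pos"],R.from_rotvec(o["orientation"])
def frame(z,y):
    z=np.array(z)/np.linalg.norm(z); y=np.array(y)-z*np.dot(y,z); y/=np.linalg.norm(y)
    return R.from_matrix(np.c_[np.cross(y,z),y,z])
yaw=0.146; rx=np.array([np.cos(yaw),np.sin(yaw),0]); ry=np.array([-np.sin(yaw),np.cos(yaw),0])
ax=-0.462*rx+np.array([0,0,0.887])
cap=np.array([563.3,235.2,162.0])
E
python3 - <<'E'
from h import *
p0,R0=now(); q=ctrl.get_obs()["qpos"]
print(ctrl.get_obs()["t"],"tool in arm plane:\n",(R.from_euler('z',-q[0])*R0).as_matrix().round(2))
for s in(1,-1):
    R1=frame(-ax,s*ry); print(s,(R.from_euler('z',-.39)*R1).as_matrix().round(2))
    print((R0.inv()*R1).as_rotvec())
E
```

```text
1.5 tool in arm plane:
 [[-0.02  1.    0.  ]
 [ 1.    0.02  0.  ]
 [ 0.    0.   -1.  ]]
1 [[-0.86  0.24  0.45]
 [ 0.21  0.97 -0.11]
 [-0.46  0.   -0.89]]
[-0.68252377 -0.0953764  -2.78792914]
-1 [[ 0.86 -0.24  0.45]
 [-0.21 -0.97 -0.11]
 [ 0.46 -0.   -0.89]]
[-0.0666659   0.47706833  0.27239465]
```

Run:
```python
from h import *
p,r=now(); R1=frame(-ax,-ry)
p,r=plan(p,r,np.array([400,-150,330.]),r,12)
p,r=plan(p,r,cap+ax*61,R1,12)
```

```text
[[0.5, -0.54, -0.22], [0.0, 0.0, 0.0]]
[[0.51, -0.54, -0.22], [0.0, 0.0, 0.0]]
[[0.5, -0.54, -0.22], [0.0, 0.0, 0.0]]
[[0.51, -0.54, -0.23], [0.0, 0.0, 0.0]]
[[0.5, -0.54, -0.22], [0.0, 0.0, 0.0]]
[[0.51, -0.54, -0.22], [0.0, 0.0, 0.0]]
[[0.5, -0.54, -0.22], [0.0, 0.0, 0.0]]
[[0.51, -0.54, -0.22], [0.0, 0.0, 0.0]]
[[0.5, -0.54, -0.22], [0.0, 0.0, 0.0]]
[[0.51, -0.54, -0.22], [0.0, 0.0, 0.0]]
[[0.5, -0.54, -0.22], [0.0, 0.0, 0.0]]
[[0.51, -0.54, -0.23], [0.0, 0.0, 0.0]]
end [ 400.  -149.8  330.2] err [-0.   0.2  0.2] ang 0.0
[[0.47, -0.49, 0.19], [-0.004, 0.025, 0.014]]
[[0.45, -0.49, 0.21], [-0.004, 0.025, 0.014]]
[[0.42, -0.51, 0.21], [-0.004, 0.025, 0.014]]
[[0.41, -0.52, 0.24], [-0.004, 0.025, 0.014]]
[[0.39, -0.53, 0.24], [-0.004, 0.025, 0.014]]
[[0.37, -0.54, 0.26], [-0.004, 0.025, 0.014]]
[[0.34, -0.55, 0.26], [-0.004, 0.025, 0.014]]
[[0.32, -0.55, 0.28], [-0.004, 0.025, 0.014]]
[[0.3, -0.57, 0.28], [-0.004, 0.025, 0.014]]
[[0.27, -0.57, 0.3], [-0.004, 0.025, 0.014]]
[[0.25, -0.58, 0.3], [-0.004, 0.025, 0.014]]
[[0.23, -0.59, 0.3], [-0.004, 0.025, 0.014]]
end [535.5 230.9 216.2] err [ 0.1 -0.2  0.1] ang 0.8
```

Emit:
apply_moves --targets '[[0.15,[0.5,-0.54,-0.22],[0,0,0]],[0.15,[0.51,-0.54,-0.22],[0,0,0]],[0.15,[0.5,-0.54,-0.22],[0,0,0]],[0.15,[0.51,-0.54,-0.23],[0,0,0]],[0.15,[0.5,-0.54,-0.22],[0,0,0]],[0.15,[0.51,-0.54,-0.22],[0,0,0]],[0.15,[0.5,-0.54,-0.22],[0,0,0]],[0.15,[0.51,-0.54,-0.22],[0,0,0]]]'

```text
t: 2.5
ee_pos: [352.6, -288.6, 286.2]
orientation: [3.071, 0.66, 0.0]
ft_force: [0.0, -0.3, -0.2]
width: 50.1
grasp_force: 0.0
```

Emit:
apply_moves --targets '[[0.15,[0.5,-0.54,-0.22],[0,0,0]],[0.15,[0.51,-0.54,-0.22],[0,0,0]],[0.15,[0.5,-0.54,-0.22],[0,0,0]],[0.15,[0.51,-0.54,-0.23],[0,0,0]],[0.15,[0.47,-0.49,0.19],[-0.004,0.025,0.014]],[0.15,[0.45,-0.49,0.21],[-0.004,0.025,0.014]],[0.15,[0.42,-0.51,0.21],[-0.004,0.025,0.014]],[0.15,[0.41,-0.52,0.24],[-0.004,0.025,0.014]]]'

```text
t: 3.5
ee_pos: [445.3, -21.8, 292.0]
orientation: [-3.079, -0.52, -0.252]
ft_force: [0.8, 0.5, 0.3]
width: 50.8
grasp_force: 0.0
```

Emit:
apply_moves --targets '[[0.15,[0.39,-0.53,0.24],[-0.004,0.025,0.014]],[0.15,[0.37,-0.54,0.26],[-0.004,0.025,0.014]],[0.15,[0.34,-0.55,0.26],[-0.004,0.025,0.014]],[0.15,[0.32,-0.55,0.28],[-0.004,0.025,0.014]],[0.15,[0.3,-0.57,0.28],[-0.004,0.025,0.014]],[0.15,[0.27,-0.57,0.3],[-0.004,0.025,0.014]],[0.15,[0.25,-0.58,0.3],[-0.004,0.025,0.014]],[0.15,[0.23,-0.59,0.3],[-0.004,0.025,0.014]]]'

```text
t: 4.5
ee_pos: [535.8, 232.2, 216.2]
orientation: [-3.019, -0.233, -0.736]
ft_force: [1.5, -1.1, 0.6]
width: 50.5
grasp_force: 0.0
```

Run:
```python
from h import *
p,r=now(); print(p.round(1))
plan(p,r,cap-ax*19,frame(-ax,-ry),8)
P,K,V=cam("scene"); a=cv2.resize(P[140:330,200:430],None,fx=2.5,fy=2.5); 
Q,K,V=cam("top"); b=cv2.resize(Q[130:250,120:240],None,fx=2.5,fy=2.5)
c=np.zeros((475,800,3),np.uint8);c[:,:500]=a[:475,:500];c[:300,500:]=b;cv2.imwrite("pics/pre.png",c)
```

```text
[535.8 232.2 216.2]
[[-0.0, 0.0, 0.2], [0.001, 0.0, 0.001]]
[[-0.0, 0.0, 0.2], [0.001, 0.0, 0.001]]
[[-0.0, 0.0, 0.2], [0.001, 0.0, 0.001]]
[[-0.0, 0.01, 0.2], [0.001, 0.0, 0.001]]
[[-0.0, -0.0, 0.2], [0.001, 0.0, 0.001]]
[[-0.0, 0.0, 0.2], [0.001, 0.0, 0.001]]
[[-0.0, 0.0, 0.2], [0.001, 0.0, 0.001]]
[[-0.0, 0.01, 0.2], [0.001, 0.0, 0.001]]
end [572.3 236.4 145.1] err [ 0.3 -0.1 -0. ] ang 0.4
```

View pics/pre.png

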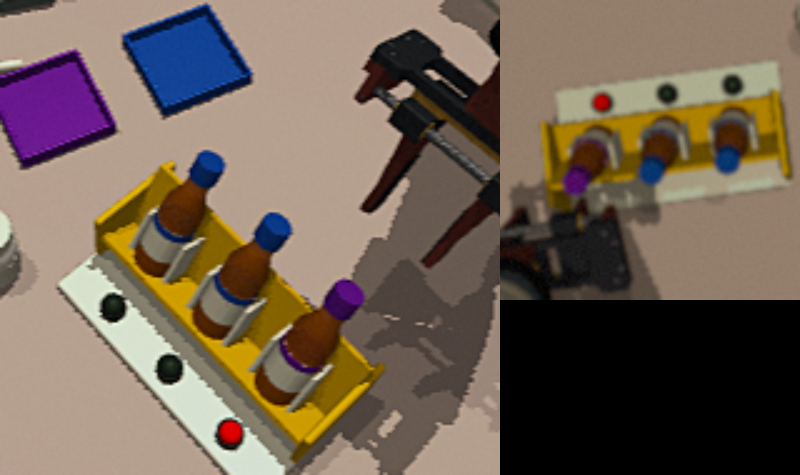

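The red lamp is confirmed at the purple bottle's bay, at crop (230,433). The fingers, with tips at crop (370,208) and (430,262), straddle the axis of the purple cap at (344,298).

Emit:
apply_moves --targets '[[0.15,[0,0,0.2],[0,0,0]],[0.15,[0,0,0.2],[0,0,0]],[0.15,[0,0,0.2],[0,0,0]],[0.15,[0,0.01,0.2],[0,0,0]],[0.15,[0,0,0.2],[0,0,0]],[0.15,[0,0,0.2],[0,0,0]],[0.15,[0,0,0.2],[0,0,0]],[0.15,[0,0.01,0.2],[0,0,0]]]'

```text
t: 5.6
ee_pos: [572.3, 234.9, 144.5]
orientation: [-3.02, -0.234, -0.733]
ft_force: [0.7, 0.0, 0.1]
width: 50.6
grasp_force: 0.0
```

Emit:
apply_moves --targets '[[-1,[0,0,0],[0,0,0]],[-1,[0,0,0],[0,0,0]],[-1,[0,0,0],[0,0,0]],[-1,[0,0,0],[0,0,0]],[-1,[0,0,0],[0,0,0]]]'

```text
t: 6.22
ee_pos: [572.1, 234.9, 145.5]
orientation: [-3.019, -0.234, -0.734]
ft_force: [-0.3, 0.5, 1.0]
width: 25.6
grasp_force: 30.0
```

Emit:
apply_moves --targets '[[-1,[0,0,-0.1],[0,0,0]],[-1,[0,0,-0.2],[0,0,0]],[-1,[0,0,-0.25],[0,0,0]],[-1,[0,0,-0.25],[0,0,0]],[-1,[0,0,-0.3],[0,0,0]],[-1,[0,0,-0.3],[0,0,0]],[-1,[0,0,-0.3],[0,0,0]],[-1,[0,0,-0.3],[0,0,0]]]'

```text
t: 7.22
ee_pos: [526.0, 228.7, 234.9]
orientation: [-3.02, -0.234, -0.733]
ft_force: [0.5, -0.2, -1.0]
width: 25.4
grasp_force: 30.0
```

Run:
```python
from h import *
p,r=now(); o=ctrl.get_obs(); print(p.round(1),o["width"],o["ft_force"].round(1),o["qpos"].round(2))
Rd=frame([0,0,-1],-ry)
p,r=plan(p,r,p+np.array([0,-60,75]),frame(-ax,-ry),3)
p,r=plan(p,r,np.array([624.7,-142.6,200]),Rd,13)
p,r=plan(p,r,np.array([624.7,-142.6,125]),Rd,5)
P,K,V=cam("scene"); cv2.imwrite("pics/lift.png",cv2.resize(P[60:330,120:440],None,fx=2,fy=2))
```

```text
[526.  228.7 234.9] 25.357879916132706 [ 0.5 -0.2 -1. ] [ 0.48  0.13  2.04 -0.31  0.54  2.13]
[[0.17, 0.4, -0.47], [0.001, 0.001, 0.002]]
[[0.18, 0.4, -0.47], [0.001, 0.001, 0.002]]
[[0.18, 0.4, -0.47], [0.001, 0.001, 0.002]]
end [526.1 168.6 310.2] err [ 0.1 -0.   0.3] ang 0.1
[[-0.01, 0.5, 0.19], [0.0, -0.024, 0.0]]
[[0.0, 0.49, 0.19], [0.0, -0.024, 0.0]]
[[0.01, 0.5, 0.19], [0.0, -0.024, 0.0]]
[[0.01, 0.49, 0.18], [0.0, -0.024, 0.0]]
[[0.02, 0.5, 0.19], [0.0, -0.024, 0.0]]
[[0.03, 0.49, 0.19], [0.0, -0.024, 0.0]]
[[0.04, 0.5, 0.18], [0.0, -0.024, 0.0]]
[[0.04, 0.49, 0.19], [0.0, -0.024, 0.0]]
[[0.05, 0.5, 0.18], [0.0, -0.024, 0.0]]
[[0.05, 0.49, 0.18], [0.0, -0.024, 0.0]]
[[0.07, 0.5, 0.18], [0.0, -0.024, 0.0]]
[[0.06, 0.49, 0.17], [0.0, -0.024, 0.0]]
[[0.08, 0.5, 0.18], [0.0, -0.024, 0.0]]
end [ 624.7 -142.6  199.9] err [-0.  -0.  -0.1] ang 0.6
[[0.0, -0.0, 0.3], [0.0, 0.001, -0.0]]
[[0.01, -0.0, 0.3], [0.0, 0.001, -0.0]]
[[-0.0, -0.0, 0.3], [0.0, 0.001, -0.0]]
[[-0.0, -0.0, 0.3], [0.0, 0.001, -0.0]]
[[0.0, -0.0, 0.3], [0.0, 0.001, -0.0]]
end [ 624.7 -142.8  124.9] err [ 0.  -0.2 -0.1] ang 0.2
```

View pics/lift.png

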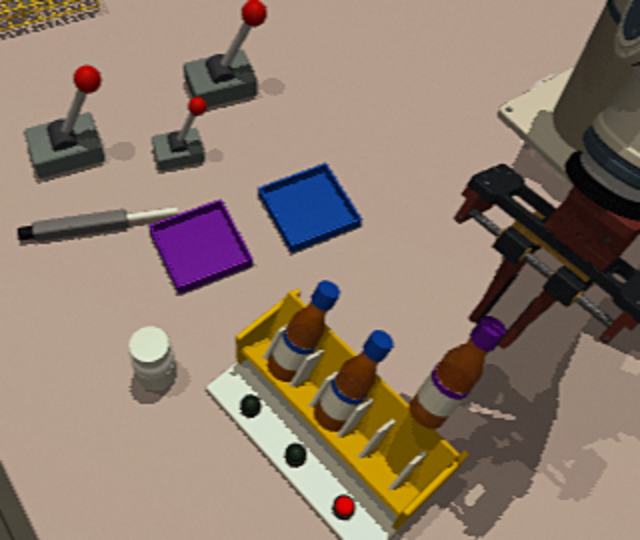

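The bottle hangs straight in line with the fingers, with its cap at (487,333), and the other two are undisturbed. I'll traverse higher so it clears the blue caps.

Run:
```python
from h import *
p,r=now()
Rd=frame([0,0,-1],-ry); Rs=frame(-ax,-ry); w=(Rs.inv()*Rd)
p,r=plan(p,r,p+np.array([0,0,85]),Rs,3)
p,r=plan(p,r,np.array([560,20,320]),Rs*R.from_rotvec(w.as_rotvec()*.55),7)
p,r=plan(p,r,np.array([624.7,-142.6,190]),Rd,7)
p,r=plan(p,r,np.array([624.7,-142.6,125]),Rd,4)
```

```text
[[0.26, 0.01, -0.5], [0.001, 0.001, 0.002]]
[[0.26, 0.0, -0.51], [0.001, 0.001, 0.002]]
[[0.26, 0.0, -0.5], [0.001, 0.001, 0.002]]
end [526.  229.1 321.6] err [-0.2  0.1 -0. ] ang 0.2
[[0.01, 0.61, 0.01], [0.0, -0.024, 0.0]]
[[0.0, 0.6, 0.01], [0.0, -0.024, 0.0]]
[[0.01, 0.61, 0.01], [0.0, -0.024, 0.0]]
[[0.0, 0.6, 0.01], [0.0, -0.024, 0.0]]
[[0.01, 0.61, 0.0], [0.0, -0.024, 0.0]]
[[0.01, 0.6, 0.01], [0.0, -0.024, 0.0]]
[[0.01, 0.61, 0.01], [0.0, -0.024, 0.0]]
end [560.2  19.9 320. ] err [ 0.2 -0.1  0. ] ang 0.2
[[0.03, 0.49, 0.39], [0.0, -0.02, 0.0]]
[[0.04, 0.48, 0.39], [0.0, -0.02, 0.0]]
[[0.06, 0.49, 0.38], [0.0, -0.02, 0.0]]
[[0.07, 0.48, 0.39], [0.0, -0.02, 0.0]]
[[0.08, 0.49, 0.38], [0.0, -0.02, 0.0]]
[[0.09, 0.48, 0.38], [0.0, -0.02, 0.0]]
[[0.1, 0.49, 0.37], [0.0, -0.02, 0.0]]
end [ 624.6 -142.7  190.1] err [-0.1 -0.1  0.1] ang 0.1
[[0.0, -0.0, 0.33], [0.0, 0.0, 0.0]]
[[0.0, -0.0, 0.32], [0.0, 0.0, 0.0]]
[[0.0, -0.0, 0.33], [0.0, 0.0, 0.0]]
[[0.0, -0.0, 0.32], [0.0, 0.0, 0.0]]
end [ 624.6 -142.9  125.1] err [-0.1 -0.3  0.1] ang 0.1
```

Emit:
apply_moves --targets '[[-1,[0.26,0,-0.5],[0,0,0]],[-1,[0.26,0,-0.51],[0,0,0]],[-1,[0.26,0,-0.5],[0,0,0]],[-1,[0.01,0.61,0.01],[0,-0.024,0]],[-1,[0,0.6,0.01],[0,-0.024,0]],[-1,[0.01,0.61,0.01],[0,-0.024,0]],[-1,[0,0.6,0.01],[0,-0.024,0]],[-1,[0.01,0.61,0],[0,-0.024,0]]]'

```text
t: 8.28
ee_pos: [551.5, 79.3, 319.5]
orientation: [-3.09, -0.238, -0.446]
ft_force: [0.2, 0.0, -0.5]
width: 25.8
grasp_force: 30.0
```

Emit:
apply_moves --targets '[[-1,[0.01,0.6,0.01],[0,-0.024,0]],[-1,[0.01,0.61,0.01],[0,-0.024,0]],[-1,[0.03,0.49,0.39],[0,-0.02,0]],[-1,[0.04,0.48,0.39],[0,-0.02,0]],[-1,[0.06,0.49,0.38],[0,-0.02,0]],[-1,[0.07,0.48,0.39],[0,-0.02,0]],[-1,[0.08,0.49,0.38],[0,-0.02,0]],[-1,[0.09,0.48,0.38],[0,-0.02,0]]]'

```text
t: 9.28
ee_pos: [617.9, -120.0, 208.2]
orientation: [3.123, 0.238, 0.036]
ft_force: [0.8, 0.8, -1.5]
width: 25.5
grasp_force: 30.0
```

Emit:
apply_moves --targets '[[-1,[0.1,0.49,0.37],[0,-0.02,0]],[-1,[0,0,0.3],[0,0,0]],[-1,[0,0,0.3],[0,0,0]],[-1,[0,0,0.3],[0,0,0]],[-1,[0,0,0.2],[0,0,0]],[-1,[0,0,0],[0,0,0]],[-1,[0,0,0],[0,0,0]]]'

```text
t: 10.15
ee_pos: [626.8, -143.4, 136.3]
orientation: [3.121, 0.238, -0.01]
ft_force: [-0.5, -0.1, -1.5]
width: 25.6
grasp_force: 30.0
```

Run:
```python
from h import *
p,r=now(); o=ctrl.get_obs(); print(p.round(1),o["t"],o["width"],o["ft_force"].round(1),o["qpos"].round(2),r.as_matrix().round(3))
P,K,V=cam("scene");Q,K2,V2=cam("top"); foot=p+r.apply([0,0,108])
print(foot, proj(foot,K,V))
a=cv2.resize(P[120:260,140:290],None,fx=3,fy=3);b=cv2.resize(Q[140:240,240:340],None,fx=3,fy=3)
c=np.zeros((420,750,3),np.uint8);c[:,:450]=a;c[:300,450:]=b;cv2.imwrite("pics/place.png",c)
```

```text
[ 626.8 -143.4  136.3] 10.15 25.611928259180385 [-0.5 -0.1 -1.5] [-0.24  0.52  1.63 -0.02  1.    1.19] [[ 0.988  0.152 -0.005]
 [ 0.152 -0.988 -0.012]
 [-0.007  0.011 -1.   ]]
[ 626.23597925 -144.76322051   28.3102772 ] [218.04485508 177.47051575]
```

View pics/place.png

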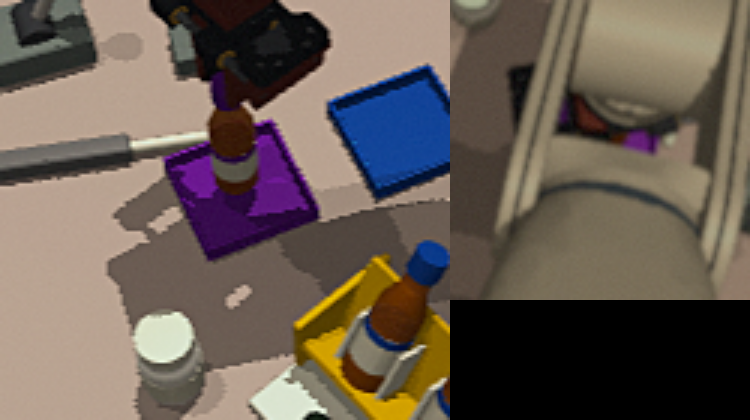

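The bottle is upright over the purple tray, its foot at crop (236,190), so I can lower it gently.

Emit:
apply_moves --targets '[[-1,[0,0,0.12],[0,0,0]],[-1,[0,0,0.12],[0,0,0]],[-1,[0,0,0.08],[0,0,0]],[-1,[0,0,0.04],[0,0,0]],[-1,[0,0,0.04],[0,0,0]],[-1,[0,0,0.02],[0,0,0]]]'

```text
t: 11.0
ee_pos: [626.3, -143.8, 114.6]
orientation: [3.121, 0.238, -0.011]
ft_force: [-0.5, 0.8, -1.9]
width: 25.6
grasp_force: 30.0
```

Emit:
apply_moves --targets '[[-1,[0,0,0.02],[0,0,0]],[-1,[0,0,0],[0,0,0]]]'

```text
t: 11.25
ee_pos: [626.2, -143.8, 113.7]
orientation: [3.121, 0.238, -0.011]
ft_force: [-0.9, 0.2, -1.3]
width: 25.9
grasp_force: 30.0
```

Emit:
apply_moves --targets '[[-1,[0,0,0.02],[0,0,0]],[-1,[0,0,0.01],[0,0,0]],[-1,[0,0,0],[0,0,0]]]'

```text
t: 11.62
ee_pos: [626.2, -143.8, 112.2]
orientation: [3.121, 0.238, -0.011]
ft_force: [-0.1, 0.3, -1.6]
width: 25.7
grasp_force: 30.0
```

Emit:
apply_moves --targets '[[-1,[0,0,0.02],[0,0,0]],[-1,[0,0,0],[0,0,0]]]'

```text
t: 11.88
ee_pos: [626.2, -143.8, 111.2]
orientation: [3.121, 0.238, -0.011]
ft_force: [-0.2, -0.5, -1.3]
width: 25.7
grasp_force: 30.0
```

Emit:
apply_moves --targets '[[-1,[0,0,0.02],[0,0,0]],[-1,[0,0,0],[0,0,0]]]'

```text
t: 12.12
ee_pos: [626.9, -143.9, 111.2]
orientation: [3.12, 0.238, -0.009]
ft_force: [0.6, 0.0, 4.8]
width: 25.6
grasp_force: 30.0
```

Emit:
apply_moves --targets '[[-1,[0,0,0.02],[0,0,0]],[-1,[0,0,0],[0,0,0]]]'

```text
t: 12.38
ee_pos: [627.6, -144.1, 111.2]
orientation: [3.12, 0.238, -0.006]
ft_force: [-1.0, 1.1, 10.8]
width: 25.5
grasp_force: 30.1
```

Emit:
apply_moves --targets '[[-1,[0,0,-0.03],[0,0,0]],[-1,[0,0,0],[0,0,0]],[0.4,[0,0,0],[0,0,0]],[0.4,[0,0,0],[0,0,0]],[0.4,[0,0,0],[0,0,0]],[0.4,[0,0,0],[0,0,0]]]'

```text
t: 13.12
ee_pos: [626.1, -143.8, 110.5]
orientation: [3.121, 0.238, -0.012]
ft_force: [-0.2, 0.0, -0.1]
width: 60.4
grasp_force: 0.0
```

Emit:
apply_moves --targets '[[0.4,[0,0,-0.1],[0,0,0]],[0.4,[0,0,-0.2],[0,0,0]],[0.4,[0,0,-0.4],[0,0,0]],[0.4,[0,0,-0.4],[0,0,0]],[0.4,[0,0,-0.5],[0,0,0]],[0.4,[0,0,-0.5],[0,0,0]],[0.4,[0,0,-0.4],[0,0,0]]]'

```text
t: 14.0
ee_pos: [627.6, -142.4, 238.6]
orientation: [3.12, 0.238, -0.008]
ft_force: [0.7, -1.1, -0.6]
width: 61.6
grasp_force: 0.0
```

```bash
cat >> h.py <<'E'
u=np.array([0.952,-0.305,0]); piv=np.array([563.2,-300.9,0]); Rsw=frame([0,0,-1],[-.305,-.952,0])
E
python3 - <<'E'
from h import *
p,r=now()
pre=piv-71*u
p,r=plan(p,r,pre+[0,0,190],Rsw,7)
p,r=plan(p,r,pre+[0,0,82],Rsw,5)
P,K,V=cam("scene"); cv2.imwrite("pics/bot.png",cv2.resize(P[40:340,100:420],None,fx=2,fy=2))
E
```

```text
[[-0.43, 0.33, 0.15], [0.001, 0.0, 0.042]]
[[-0.41, 0.35, 0.14], [0.001, 0.0, 0.042]]
[[-0.38, 0.39, 0.14], [0.001, 0.0, 0.042]]
[[-0.36, 0.4, 0.15], [0.001, 0.0, 0.042]]
[[-0.33, 0.43, 0.14], [0.001, 0.0, 0.042]]
[[-0.3, 0.45, 0.14], [0.001, 0.0, 0.042]]
[[-0.27, 0.47, 0.15], [0.001, 0.0, 0.042]]
end [ 495.9 -279.1  189.7] err [ 0.3  0.1 -0.3] ang 0.2
[[0.0, -0.0, 0.43], [0.0, 0.0, 0.0]]
[[0.0, -0.0, 0.43], [0.0, 0.0, 0.0]]
[[0.0, -0.0, 0.43], [0.0, 0.0, 0.0]]
[[0.0, -0.0, 0.43], [0.0, 0.0, 0.0]]
[[0.0, -0.0, 0.44], [0.0, 0.0, 0.0]]
end [ 495.6 -279.3   81.8] err [-0.  -0.1 -0.2] ang 0.2
```

View pics/bot.png

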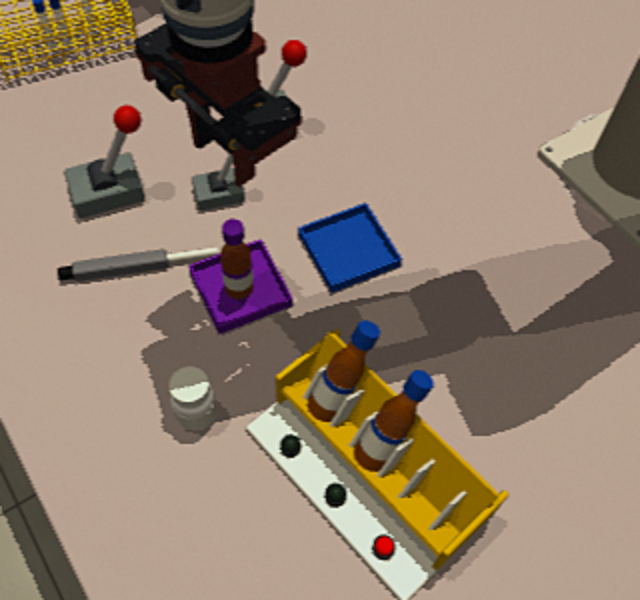

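The bottle stands upright in the purple tray (cap at (233,230)). Next I'll shut the fingers and come down behind the small switch, whose base is at (218,190).

Emit:
apply_moves --targets '[[-1,[-0.43,0.33,0.15],[0,0,0.042]],[-1,[-0.41,0.35,0.14],[0,0,0.042]],[-1,[-0.38,0.39,0.14],[0,0,0.042]],[-1,[-0.36,0.4,0.15],[0,0,0.042]],[-1,[-0.33,0.43,0.14],[0,0,0.042]],[-1,[-0.3,0.45,0.14],[0,0,0.042]],[-1,[-0.27,0.47,0.15],[0,0,0.042]],[-1,[0,0,0],[0,0,0]]]'

```text
t: 15.05
ee_pos: [494.1, -280.1, 187.9]
orientation: [3.091, -0.486, -0.007]
ft_force: [-0.5, 0.1, -0.2]
width: 1.0
grasp_force: 0.0
```

Emit:
apply_moves --targets '[[-1,[0,0,0.43],[0,0,0]],[-1,[0,0,0.43],[0,0,0]],[-1,[0,0,0.43],[0,0,0]],[-1,[0,0,0.43],[0,0,0]],[-1,[0,0,0.4],[0,0,0]],[-1,[0,0,0],[0,0,0]]]'

```text
t: 15.8
ee_pos: [494.5, -279.6, 81.0]
orientation: [3.092, -0.48, -0.01]
ft_force: [0.1, 0.6, -0.3]
width: 0.5
grasp_force: 0.0
```

Run:
```python
from h import *
p,r=now(); print(ctrl.get_obs()["t"],p.round(1),ctrl.get_obs()["width"])
plan(p,r,piv+10*u+[0,0,82],Rsw,8)
P,K,V=cam("scene"); Q,_,_=cam("top");a=cv2.resize(P[40:180,130:280],None,fx=3,fy=3);b=cv2.resize(Q[150:290,300:400],None,fx=3,fy=3)
cv2.imwrite("pics/push0.png",np.hstack([a,b]))
```

```text
15.8 [ 494.5 -279.6   81. ] 0.5107496249635053
[[0.2, -0.0, -0.0], [0.001, 0.0, 0.0]]
[[0.21, -0.0, -0.01], [0.001, 0.0, 0.0]]
[[0.2, -0.0, 0.0], [0.001, 0.0, 0.0]]
[[0.21, -0.0, -0.0], [0.001, 0.0, 0.0]]
[[0.2, -0.01, -0.01], [0.001, 0.0, 0.0]]
[[0.21, 0.0, 0.0], [0.001, 0.0, 0.0]]
[[0.2, 0.0, -0.0], [0.001, 0.0, 0.0]]
[[0.21, 0.0, -0.01], [0.001, 0.0, 0.0]]
end [ 572.8 -304.    82.2] err [ 0.1 -0.   0.2] ang 0.3
```

View pics/push0.png

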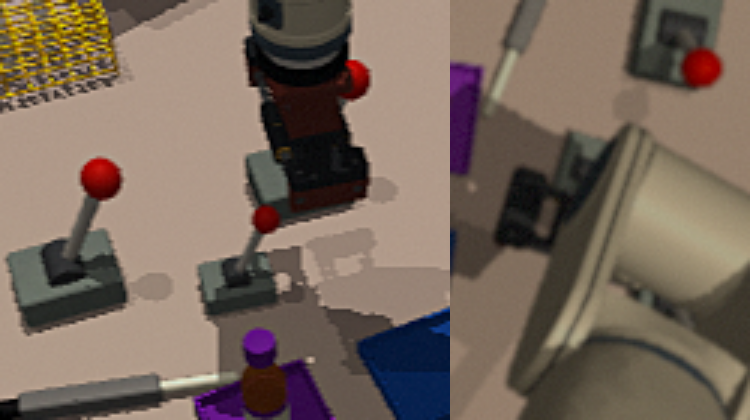

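The small lever's ball shows at crop (265,219), still leaning back. The fingers are hidden under the gripper body behind it, so I push along tool x.

Emit:
apply_moves --targets '[[-1,[0.2,0,0],[0,0,0]],[-1,[0.2,0,0],[0,0,0]],[-1,[0.2,0,0],[0,0,0]],[-1,[0.2,0,0],[0,0,0]]]'

```text
t: 16.4
ee_pos: [532.8, -293.0, 83.8]
orientation: [3.091, -0.482, -0.009]
ft_force: [-13.5, 5.2, 40.3]
width: 0.3
grasp_force: 19.8
```

Emit:
apply_moves --targets '[[-1,[0.2,0,0],[0,0,0]],[-1,[0.2,0,0],[0,0,0]],[-1,[0.2,0,0],[0,0,0]],[-1,[0.1,0,0],[0,0,0]],[-1,[0.04,0,0],[0,0,0]],[-1,[0,0,0],[0,0,0]]]'

```text
t: 17.15
ee_pos: [575.2, -306.9, 87.9]
orientation: [3.087, -0.482, 0.016]
ft_force: [4.3, 2.1, 26.4]
width: 0.2
grasp_force: 13.7
```

Run:
```python
from h import *
p,r=now(); print(ctrl.get_obs()["t"],p.round(1),"s",(p-piv)@u)
P,K,V=cam("scene")
h,s,v=cv2.split(cv2.cvtColor(P,cv2.COLOR_BGR2HSV))
k,_,st,c=cv2.connectedComponentsWithStats((((h<6)|(h>174))&(s>200)&(v>90)).astype(np.uint8))
print([(c[i].round(1).tolist(),int(st[i,4])) for i in range(1,k) if st[i,4]>8])
for a in(0,.12,.5,.8,.9,1): print(a,proj(piv+80*np.sin(a-.495)*u+[0,0,22+80*np.cos(a-.495)],K,V).round(1))
```

```text
17.15 [ 575.2 -306.9   87.9] s 13.210527250599789
[([246.7, 64.3], 82), ([162.8, 97.6], 99), ([291.9, 312.3], 67)]
0 [220.6 112.3]
0.12 [217.5 111.9]
0.5 [206.9 112.6]
0.8 [198.6 115.2]
0.9 [196.  116.4]
1 [193.6 117.8]
```

Run:
```python
from h import *
for i in range(3):
    o=ctrl.get_obs(); F=o["ft_force"];M=o["moment"]*1000; print(o["t"],F.round(1),M.round(0),"r~",(np.cross(F,M)/(F@F)).round(0)); cam("top")
h,s,v=cv2.split(cv2.cvtColor(cam("top")[0],cv2.COLOR_BGR2HSV))
k,_,st,c=cv2.connectedComponentsWithStats((((h<6)|(h>174))&(s>200)&(v>90)).astype(np.uint8))
print([(c[i].round(1).tolist(),int(st[i,4])) for i in range(1,k) if st[i,4]>5])
```

```text
17.2 [ 4.4  2.2 27. ] [ 317. -934.   19.] r~ [34. 11. -6.]
17.25 [ 4.2  2.4 26.6] [ 315. -918.   27.] r~ [34. 11. -6.]
17.3 [ 4.8  2.3 27. ] [ 236. -840.    1.] r~ [30.  8. -6.]
[([160.5, 170.6], 31), ([17.8, 205.5], 16), ([0.9, 370.7], 79)]
```

Emit:
apply_moves --targets '[[-1,[0,0,-0.2],[0,0,0]],[-1,[0,0,-0.3],[0,0,0]],[-1,[0,0,-0.6],[0,0,0]],[-1,[0,0,-0.6],[0,0,0]],[-1,[0,-0.6,-0.6],[0,0,0]],[-1,[0,-0.8,-0.4],[0,0,0]],[-1,[0,-0.8,0],[0,0,0]],[-1,[0,-0.4,0],[0,0,0]]]'

```text
t: 18.4
ee_pos: [608.6, -176.9, 215.0]
orientation: [3.092, -0.48, -0.007]
ft_force: [0.2, -0.3, -0.7]
width: 0.2
grasp_force: 0.0
```

Run:
```python
from h import *
C={}
P={}
for n in("scene","top"):
    p,K,V=cam(n);P[n]=p;C[n]=(K,V)
    h,s,v=cv2.split(cv2.cvtColor(p,cv2.COLOR_BGR2HSV))
    k,_,st,c=cv2.connectedComponentsWithStats((((h<6)|(h>174))&(s>200)&(v>90)).astype(np.uint8))
    print(n,[(c[i].round(1).tolist(),int(st[i,4])) for i in range(1,k) if st[i,4]>5])
o=ctrl.get_obs();print(o["t"],o["ee_pos"].round(1),o["ft_force"].round(1))
a=cv2.resize(P["scene"][50:180,120:270],None,fx=3,fy=3);b=cv2.resize(P["top"][160:290,310:410],None,fx=3,fy=3)
cv2.imwrite("pics/push1.png",np.hstack([a,b]))
```

```text
scene [([246.6, 64.3], 83), ([162.7, 97.6], 99), ([199.3, 113.3], 13), ([291.9, 312.3], 67)]
top [([383.7, 172.0], 107), ([160.5, 170.6], 31), ([17.6, 205.3], 18), ([382.2, 271.8], 113), ([0.9, 371.1], 75)]
18.5 [ 608.4 -177.1  214.4] [ 0.2  1.  -0.3]
```

View pics/push1.png

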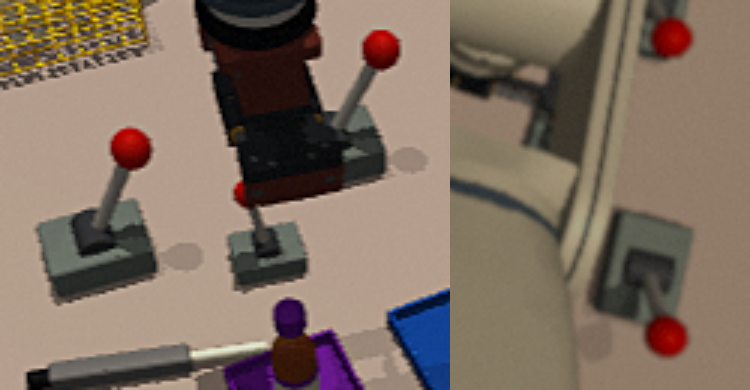

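Run:
```python
from h import *
p,r=now()
p,r=plan(p,r,piv-85*u+[0,0,190],Rsw,5)
```

```text
[[-0.36, 0.52, 0.11], [0.002, 0.0, 0.0]]
[[-0.36, 0.53, 0.1], [0.002, 0.0, 0.0]]
[[-0.37, 0.52, 0.1], [0.002, 0.0, 0.0]]
[[-0.36, 0.53, 0.1], [0.002, 0.0, 0.0]]
[[-0.36, 0.53, 0.1], [0.002, 0.0, 0.0]]
end [ 482.2 -275.2  190.1] err [-0.1 -0.2  0.1] ang 0.3
```

Emit:
apply_moves --targets '[[-1,[-0.36,0.52,0.11],[0,0,0]],[-1,[-0.36,0.53,0.1],[0,0,0]],[-1,[-0.37,0.52,0.1],[0,0,0]],[-1,[-0.36,0.53,0.1],[0,0,0]],[-1,[-0.36,0.53,0.1],[0,0,0]],[-1,[0,0,0.6],[0,0,0]],[-1,[0,0,0.6],[0,0,0]],[-1,[0,0,0],[0,0,0]]]'

```text
t: 19.5
ee_pos: [479.1, -277.4, 129.1]
orientation: [3.092, -0.485, -0.015]
ft_force: [-0.8, 0.3, 0.5]
width: 0.4
grasp_force: 0.0
```

```bash
cat > m.py <<'E'
from h import *
for n in("scene","top"):
    P,K,V=cam(n)
    h,s,v=cv2.split(cv2.cvtColor(P,cv2.COLOR_BGR2HSV))
    k,_,st,c=cv2.connectedComponentsWithStats((((h<6)|(h>174))&(s>200)&(v>70)).astype(np.uint8))
    print(n,[(c[i].round(1).tolist(),int(st[i,4]),st[i,2:4].tolist()) for i in range(1,k) if st[i,4]>5])
    if n=="scene":
        for a in(0,.12,.5,.7,.8,.9,1): print(a,proj(piv+80*np.sin(a-.495)*u+[0,0,22+80*np.cos(a-.495)],K,V).round(1))
print("base",[(np.round(d["xy"],1).tolist(),round(d["score"],2)) for d in ctrl.pinpoint("switch_base","scene")],proj(piv,*np.load("C.npy",allow_pickle=True).item()["scene"]))
print(now()[0].round(1),ctrl.get_obs()["t"])
E
python3 m.py
```

```text
scene [([251.2, 63.2], 6, [3, 4]), ([163.0, 98.2], 116, [13, 12]), ([201.8, 113.1], 44, [8, 7]), ([291.7, 312.5], 72, [10, 10])]
0 [220.6 112.3]
0.12 [217.5 111.9]
0.5 [206.9 112.6]
0.7 [201.3 114.1]
0.8 [198.6 115.2]
0.9 [196.  116.4]
1 [193.6 117.8]
top [([0.5, 159.0], 6, [2, 3]), ([383.2, 172.1], 119, [12, 13]), ([160.5, 170.5], 32, [6, 6]), ([352.5, 200.7], 50, [8, 8]), ([18.2, 205.6], 20, [8, 4]), ([381.5, 270.1], 80, [11, 11]), ([1.2, 368.6], 113, [5, 39])]
base [([210.3, 138.1], 0.83), ([229.7, 101.6], 0.8), ([154.7, 134.6], 0.72), ([265.9, 243.3], 0.51)] [209.90450004 136.22373329]
[ 481.9 -278.1  132.1] 19.65
```

Run:
```python
from h import *
C=np.load("C.npy",allow_pickle=True).item()
a,_=tri(ray((218.4,111.5),*C["scene"]),ray((347,216),*C["top"]))
b,e=tri(ray((201.8,113.1),*C["scene"]),ray((352.5,200.7),*C["top"]))
d=(b-a)[:2]; print(a.round(1),b.round(1),e,"yaw",np.arctan2(d[1],d[0]),np.linalg.norm(d),"s",(b-piv)@u)
p,r=now()
pre=piv-60*u
p,r=plan(p,r,pre+[0,0,125],Rsw,2)
```

```text
[ 533.9 -291.5   98.1] [ 576.4 -306.9  102.3] 0.44788955599984276 yaw -0.3473767849228191 45.2684405732955 s 14.429649239305489
[[0.24, -0.03, 0.07], [0.004, 0.0, -0.0]]
[[0.25, -0.03, 0.07], [0.004, 0.0, -0.0]]
end [ 506.1 -282.8  125. ] err [ 0.  -0.2  0. ] ang 0.1
```

Emit:
apply_moves --targets '[[-1,[0.4,-0.03,0.1],[0,0,0]],[-1,[0.4,-0.03,0.25],[0,0,0]],[-1,[0.2,0,0.25],[0,0,0]],[-1,[0,0,0.25],[0,0,0]],[-1,[0,0,0.05],[0,0,0]],[-1,[0,0,0],[0,0,0]]]'

```text
t: 20.4
ee_pos: [529.2, -290.0, 86.0]
orientation: [3.091, -0.483, -0.008]
ft_force: [0.4, 0.1, 0.5]
width: 0.5
grasp_force: 0.0
```

Emit:
apply_moves --targets '[[-1,[0.1,0,0],[0,0,0]],[-1,[0.1,0,0],[0,0,0]],[-1,[0,0,0],[0,0,0]]]'

```text
t: 20.78
ee_pos: [540.0, -293.5, 86.4]
orientation: [3.091, -0.482, -0.006]
ft_force: [0.3, 0.3, 0.2]
width: 0.4
grasp_force: 0.0
```

```bash
python3 m.py | grep -v "^0\|^1\|base"; python3 -c "
from h import *
p=now()[0];print('s',(p-piv)@u,'lat',np.cross(u,p-piv)[2],ctrl.get_obs()['moment'])"
```

```text
scene [([246.6, 65.2], 102, [12, 11]), ([162.8, 98.2], 116, [13, 12]), ([201.8, 113.4], 48, [9, 8]), ([291.7, 312.5], 72, [10, 10])]
top [([0.5, 159.0], 6, [2, 3]), ([383.5, 171.7], 107, [12, 12]), ([160.5, 170.6], 31, [6, 6]), ([18.3, 205.5], 21, [7, 5]), ([1.2, 368.5], 114, [5, 39])]
[ 539.3 -293.2   86.1] 20.925
s -25.128825319105022 lat 0.057475797979751775 [ 0.08654979 -0.00609342 -0.00575009]
```

Emit:
apply_moves --targets '[[-1,[0.1,0,0],[0,0,0]],[-1,[0.1,0,0],[0,0,0]],[-1,[0.1,0,0],[0,0,0]],[-1,[0,0,0],[0,0,0]]]'

```text
t: 21.42
ee_pos: [554.1, -297.9, 86.0]
orientation: [3.091, -0.482, -0.006]
ft_force: [0.6, -0.1, -0.4]
width: 0.5
grasp_force: 0.0
```

Emit:
apply_moves --targets '[[-1,[0.1,0,0],[0,0,0]],[-1,[0.1,0,0],[0,0,0]],[-1,[0,0,0],[0,0,0]]]'

```text
t: 21.8
ee_pos: [563.6, -301.0, 86.0]
orientation: [3.091, -0.482, -0.006]
ft_force: [0.4, 0.2, -0.3]
width: 0.4
grasp_force: 0.1
```

```bash
python3 m.py | grep -v "^0\|^1\|base"; python3 -c "
from h import *
p=now()[0];print('s',(p-piv)@u,'lat',np.cross(u,p-piv)[2],ctrl.get_obs()['moment'])"
```

```text
scene [([246.6, 65.2], 102, [12, 11]), ([162.9, 98.2], 118, [13, 12]), ([200.1, 115.8], 18, [7, 3]), ([291.7, 312.5], 72, [10, 10])]
top [([0.5, 159.0], 6, [2, 3]), ([160.5, 170.6], 31, [6, 6]), ([18.3, 205.6], 20, [6, 4]), ([1.2, 368.7], 114, [5, 39])]
[ 563.1 -300.8   86. ] 21.95
s -0.115238028957675 lat 0.03671049451536044 [ 0.07304627 -0.02117014 -0.02040564]
```

Emit:
apply_moves --targets '[[-1,[0.1,0,0],[0,0,0]],[-1,[0.1,0,0],[0,0,0]],[-1,[0,0,0],[0,0,0]]]'

```text
t: 22.32
ee_pos: [573.3, -304.1, 86.1]
orientation: [3.091, -0.482, -0.006]
ft_force: [-0.1, 0.3, -0.6]
width: 0.3
grasp_force: 0.1
```

Emit:
apply_moves --targets '[[-1,[0.1,0,0],[0,0,0]],[-1,[0,0,0],[0,0,0]]]'

```text
t: 22.58
ee_pos: [577.9, -305.6, 86.0]
orientation: [3.091, -0.483, -0.006]
ft_force: [0.7, 0.7, -0.1]
width: 0.3
grasp_force: 0.1
```

```bash
python3 m.py | grep -v "^0\|^1\|base"; python3 -c "
from h import *
p=now()[0];print('s',(p-piv)@u,'lat',np.cross(u,p-piv)[2],ctrl.get_obs()['moment'])"
```

```text
scene [([246.6, 65.1], 101, [12, 11]), ([162.9, 98.2], 118, [13, 12]), ([197.9, 116.8], 21, [8, 4]), ([291.7, 312.5], 72, [10, 10])]
top [([1.0, 159.4], 8, [4, 4]), ([160.3, 170.6], 32, [7, 6]), ([17.8, 205.5], 19, [6, 4]), ([1.3, 368.7], 115, [5, 39])]
[ 577.4 -305.4   86. ] 22.725
s 14.936857173693355 lat 0.026059880212075726 [ 0.04642355 -0.00470471  0.00731361]
```

Emit:
apply_moves --targets '[[-1,[0.1,0,0],[0,0,0]],[-1,[0,0,0],[0,0,0]]]'

```text
t: 22.98
ee_pos: [582.6, -307.1, 86.0]
orientation: [3.091, -0.482, -0.006]
ft_force: [-0.4, 0.2, -0.5]
width: -0.1
grasp_force: 0.0
```

Emit:
apply_moves --targets '[[-1,[0.06,0,0],[0,0,0]],[-1,[0,0,0],[0,0,0]]]'

```text
t: 23.22
ee_pos: [585.3, -307.9, 86.0]
orientation: [3.091, -0.483, -0.006]
ft_force: [-0.6, -0.6, 0.0]
width: 0.2
grasp_force: 0.0
```

Emit:
apply_moves --targets '[[-1,[0.04,0,0],[0,0,0]],[-1,[0,0,0],[0,0,0]]]'

```text
t: 23.48
ee_pos: [587.1, -308.5, 86.0]
orientation: [3.091, -0.483, -0.007]
ft_force: [1.0, -0.8, -0.3]
width: 0.3
grasp_force: 0.0
```

```bash
python3 m.py | grep -v "^0\|^1\|base"; python3 -c "
from h import *
p=now()[0];print('s',(p-piv)@u,'lat',np.cross(u,p-piv)[2],ctrl.get_obs()['moment'])"
```

```text
scene [([246.6, 65.2], 101, [12, 11]), ([162.9, 98.4], 117, [13, 12]), ([197.8, 116.7], 18, [7, 4]), ([291.7, 312.5], 72, [10, 10])]
top [([0.5, 159.0], 6, [2, 3]), ([160.5, 170.6], 31, [6, 6]), ([18.2, 205.6], 19, [6, 4]), ([1.2, 368.7], 114, [5, 39])]
[ 586.9 -308.4   85.9] 23.625
s 24.878708372327576 lat 0.05991186212036759 [ 0.01732844 -0.08289309  0.03091256]
```

Emit:
apply_moves --targets '[[-1,[-0.2,0,0],[0,0,0]],[-1,[-0.3,0,0],[0,0,0]],[-1,[-0.4,0,0],[0,0,0]],[-1,[-0.4,0,0],[0,0,0]],[-1,[-0.4,0,0],[0,0,0]],[-1,[-0.3,0,0],[0,0,0]],[-1,[0,0,0],[0,0,0]]]'

```text
t: 24.5
ee_pos: [490.4, -277.5, 86.3]
orientation: [3.091, -0.483, -0.008]
ft_force: [0.0, 0.1, -0.9]
width: 0.6
grasp_force: 0.0
```

```bash
python3 m.py | grep -v "^0\|^1\|base"; python3 -c "
from h import *
p=now()[0];print('s',(p-piv)@u,'lat',np.cross(u,p-piv)[2],ctrl.get_obs()['moment'])"
```

```text
scene [([249.9, 65.3], 34, [7, 11]), ([162.9, 98.1], 116, [13, 12]), ([197.2, 115.1], 46, [8, 7]), ([291.7, 312.5], 72, [10, 10])]
top [([0.5, 159.0], 6, [2, 3]), ([383.2, 172.0], 120, [13, 13]), ([160.5, 170.6], 31, [6, 6]), ([352.3, 195.1], 22, [6, 6]), ([17.8, 205.5], 19, [6, 4]), ([1.2, 368.9], 112, [5, 38])]
[ 492.4 -278.4   86.5] 24.65
s -74.25488046207855 lat -0.12734973724806764 [ 0.09076495 -0.01514882  0.01832397]
```

Run:
```python
from h import *
from scipy.optimize import least_squares
C=np.load("C.npy",allow_pickle=True).item()
S,T=C["scene"],C["top"]
c,e=tri(ray((197.2,115.1),*S),ray((352.3,195.1),*T)); print(c.round(1),round(e,1),"s",(c-piv)@u)
obs=[((218.4,111.5),(347,216)),((201.8,113.1),(352.5,200.7)),((197.2,115.1),None)]
def f(x):
    px,py,yw,*th=x; d=np.array([np.cos(yw),np.sin(yw),0]); r=[]
    for (a,b),t in zip(obs,th):
        B=np.array([px,py,0])+80*np.sin(t-.495)*d+[0,0,22+80*np.cos(t-.495)]
        r+=list(proj(B,*S)-a)
        if b: r+=list(proj(B,*T)-b)
    return r
s=least_squares(f,[560,-300,-.31,.1,.7,.85]);print(s.x.round(3),np.round(s.fun,1))
for a in(.9,1):
    d=np.array([np.cos(s.x[2]),np.sin(s.x[2]),0]);print(a,proj(np.array([s.x[0],s.x[1],0])+80*np.sin(a-.495)*d+[0,0,22+80*np.cos(a-.495)],*S))
P,_,_=cam("scene"); Q,_,_=cam("top"); cv2.imwrite("pics/last.png",np.hstack([cv2.resize(P[90:160,170:260],None,fx=5,fy=5)[:350,:450],cv2.resize(Q[175:245,320:390],None,fx=5,fy=5)]))
```

```text
[ 591.4 -306.1  104. ] 1.0 s 28.476621455584503
[ 5.60430e+02 -3.01959e+02 -3.55000e-01  1.32000e-01  7.07000e-01
  8.76000e-01] [-0.5  0.1 -0.2  0.4 -0.1  0.3  0.1  0.2  0.   0. ]
0.9 [196.59943777 115.38555744]
1 [194.16336427 116.67420087]
```

View pics/last.png

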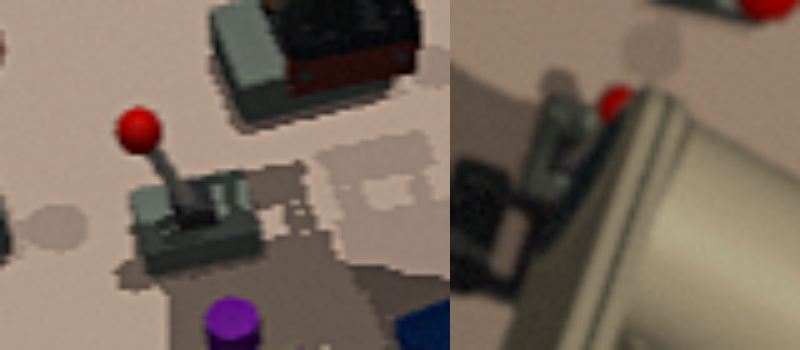

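Run:
```python
from h import *
S=np.load("C.npy",allow_pickle=True).item()["scene"]
t=np.array([535.8,232.2,216.2])
for k in(0,20,27): print(k,[proj(t+ax*k+sg*ry*28,*S).round(1) for sg in(-1,1)])
print("seen (348,223.2) (372,244.8)")
# lift.png: TCP (526,228.7,234.9), shut on cap 27mm; seen tip/cap
t=np.array([526,228.7,234.9]); print([proj(t+ax*k,*S).round(1) for k in(0,19,30)],"cap seen",(120+487/2,60+333/2))
```

```text
0 [array([341.8, 230.5]), array([364. , 250.6])]
20 [array([347. , 223.7]), array([369.7, 243.9])]
27 [array([348.8, 221.2]), array([371.7, 241.5])]
seen (348,223.2) (372,244.8)
[array([357.8, 232.4]), array([363.1, 225.7]), array([366.3, 221.8])] cap seen (363.5, 226.5)
```

The geometry check shows the physical fingertips sit about 20 mm short of the assumed TCP, so the shut fingers rode on top of the ball. I'll repeat the push about 30 mm lower.

Emit:
apply_moves --targets '[[-1,[0,0.07,0.3],[0,0,0]],[-1,[0,0,0.3],[0,0,0]],[-1,[0,0,0],[0,0,0]],[-1,[0.34,0,0],[0,0,0]],[-1,[0.34,0,0],[0,0,0]],[-1,[0.34,0,0],[0,0,0]],[-1,[0.2,0,0],[0,0,0]],[-1,[0,0,0],[0,0,0]]]'

```text
t: 25.75
ee_pos: [548.8, -300.3, 55.9]
orientation: [3.091, -0.482, -0.007]
ft_force: [-0.6, 0.5, 0.6]
width: 0.3
grasp_force: 0.0
```

Emit:
apply_moves --targets '[[-1,[0.1,0,0],[0,0,0]],[-1,[0.06,0,0],[0,0,0]],[-1,[0,0,0],[0,0,0]]]'

```text
t: 26.12
ee_pos: [556.2, -302.8, 56.1]
orientation: [3.091, -0.483, -0.007]
ft_force: [-0.4, -0.1, -0.2]
width: 0.5
grasp_force: 0.0
```

Emit:
apply_moves --targets '[[-1,[0.06,0,0],[0,0,0]],[-1,[0.04,0,0],[0,0,0]],[-1,[0,0,0],[0,0,0]]]'

```text
t: 26.5
ee_pos: [561.1, -304.3, 56.1]
orientation: [3.091, -0.483, -0.007]
ft_force: [0.8, 0.2, -0.0]
width: -0.1
grasp_force: 0.0
```

Now s is about −1; I'll continue in small steps.

Emit:
apply_moves --targets '[[-1,[0.06,0,0],[0,0,0]],[-1,[0.06,0,0],[0,0,0]],[-1,[0,0,0],[0,0,0]]]'

```text
t: 26.88
ee_pos: [566.8, -306.1, 55.9]
orientation: [3.091, -0.482, -0.007]
ft_force: [-0.4, 0.2, -0.4]
width: 0.6
grasp_force: 0.0
```

Emit:
apply_moves --targets '[[-1,[0.05,0,0],[0,0,0]],[-1,[0,0,0],[0,0,0]]]'

```text
t: 27.12
ee_pos: [569.1, -306.9, 56.0]
orientation: [3.091, -0.483, -0.007]
ft_force: [-0.6, 0.3, -0.5]
width: 0.5
grasp_force: 0.1
```

Emit:
apply_moves --targets '[[-1,[0.04,0,0],[0,0,0]],[-1,[0,0,0],[0,0,0]]]'

```text
t: 27.38
ee_pos: [571.0, -307.5, 56.0]
orientation: [3.091, -0.483, -0.007]
ft_force: [-0.2, -0.1, 0.2]
width: 0.0
grasp_force: 0.2
```

Emit:
apply_moves --targets '[[-1,[0.04,0,0],[0,0,0]],[-1,[0,0,0],[0,0,0]]]'

```text
t: 27.62
ee_pos: [573.0, -308.1, 56.1]
orientation: [3.091, -0.483, -0.007]
ft_force: [-0.3, 0.7, -0.9]
width: 0.5
grasp_force: 0.2
```

```bash
python3 m.py | grep -v "^0\|^1\|base"; python3 -c "
from h import *
p=now()[0];print('s',(p-piv)@u)"
```

```text
scene [([246.7, 65.2], 102, [12, 11]), ([162.9, 98.3], 118, [13, 12]), ([192.0, 116.8], 14, [3, 6]), ([291.7, 312.5], 73, [10, 10])]
top [([0.5, 159.0], 6, [2, 3]), ([160.5, 170.6], 31, [6, 6]), ([17.7, 205.4], 19, [6, 5]), ([1.2, 368.6], 113, [5, 39])]
[ 573.  -308.1   56.1] 27.775
s 11.505075473150617
```

Emit:
apply_moves --targets '[[-1,[0.03,0,0],[0,0,0]],[-1,[0,0,0],[0,0,0]]]'

```text
t: 28.02
ee_pos: [574.3, -308.5, 56.0]
orientation: [3.091, -0.483, -0.007]
ft_force: [-1.2, 1.1, -0.1]
width: 0.2
grasp_force: 0.3
```

Emit:
apply_moves --targets '[[-1,[0.03,0,0],[0,0,0]],[-1,[0,0,0],[0,0,0]]]'

```text
t: 28.28
ee_pos: [575.8, -309.0, 56.0]
orientation: [3.091, -0.483, -0.007]
ft_force: [-0.2, 0.5, -0.2]
width: 0.5
grasp_force: 0.3
```

Emit:
apply_moves --targets '[[-1,[0.03,0,0],[0,0,0]],[-1,[0,0,0],[0,0,0]]]'

```text
t: 28.52
ee_pos: [577.2, -309.5, 56.0]
orientation: [3.091, -0.483, -0.007]
ft_force: [-0.0, -0.9, -0.3]
width: 0.6
grasp_force: 0.3
```

Emit:
apply_moves --targets '[[-1,[0.03,0,0],[0,0,0]],[-1,[0,0,0],[0,0,0]]]'

```text
t: 28.78
ee_pos: [578.1, -309.7, 55.9]
orientation: [3.091, -0.482, -0.008]
ft_force: [-2.3, 1.0, 0.6]
width: 0.8
grasp_force: 1.4
```

Emit:
apply_moves --targets '[[-1,[0.03,0,0],[0,0,0]],[-1,[0,0,0],[0,0,0]]]'

```text
t: 29.02
ee_pos: [578.3, -309.7, 55.8]
orientation: [3.092, -0.483, -0.012]
ft_force: [-6.5, 1.7, 3.3]
width: 0.4
grasp_force: 3.7
```

```bash
python3 m.py | grep -v "^0\|^1\|base"; python3 -c "
from h import *
p=now()[0];print('s',(p-piv)@u)"
```

```text
scene [([246.6, 65.1], 101, [12, 11]), ([162.9, 98.3], 118, [13, 12]), ([189.7, 117.6], 11, [3, 6]), ([291.7, 312.5], 73, [10, 10])]
top [([1.0, 159.4], 8, [4, 4]), ([160.5, 170.6], 31, [6, 6]), ([18.0, 205.4], 21, [7, 5]), ([1.2, 368.6], 115, [5, 39])]
[ 578.4 -309.7   55.8] 29.175
s 17.128133643056405
```

The lever is at its stop: the TCP has stalled and the force is rising to about 7 N. Now I'll retract straight back, then up.

Emit:
apply_moves --targets '[[-1,[-0.1,0,0],[0,0,0]],[-1,[-0.3,0,0],[0,0,0]],[-1,[-0.5,0,0],[0,0,0]],[-1,[-0.5,0,0],[0,0,0]],[-1,[-0.5,0,0],[0,0,0]],[-1,[0,0,-0.5],[0,0,0]],[-1,[0,0,-0.4],[0,0,0]],[-1,[0,0,0],[0,0,0]]]'

```text
t: 30.18
ee_pos: [490.5, -281.3, 102.8]
orientation: [3.09, -0.483, -0.001]
ft_force: [0.8, 0.7, 0.1]
width: 0.5
grasp_force: 0.0
```

Run:
```python
from h import *
from scipy.optimize import least_squares
C=np.load("C.npy",allow_pickle=True).item();S,T=C["scene"],C["top"]
z=[]
for n in("scene","top"):
    P,K,V=cam(n)
    h,s,v=cv2.split(cv2.cvtColor(P,cv2.COLOR_BGR2HSV))
    k,_,st,c=cv2.connectedComponentsWithStats((((h<6)|(h>174))&(s>200)&(v>70)).astype(np.uint8))
    print(n,[(c[i].round(1).tolist(),int(st[i,4]),st[i,2:4].tolist()) for i in range(1,k) if st[i,4]>5])
    if n=="scene":
        m=((h>130)&(h<160)&(s>100)&(v>30)).astype(np.uint8);k,_,st,c=cv2.connectedComponentsWithStats(m);print([(c[i].round(1).tolist(),int(st[i,4])) for i in range(1,k) if st[i,4]>8])
        for a in(.9,1):
            d=np.array([np.cos(-.355),np.sin(-.355),0]);print(a,proj(np.array([560.4,-302,22+80*np.cos(a-.495)])+80*np.sin(a-.495)*d,*S))
print("bottle expected cap",proj([626,-144,131],*S),ctrl.get_obs()["t"],ctrl.get_obs()["ft_force"].round(1))
for l in("jar","pipette","bottle_blue_1","bottle_purple"): print(l,[np.round(d["xy"],1).tolist() for d in ctrl.pinpoint(l,"scene") if d["score"]>.5])
```

```text
scene [([248.0, 65.4], 65, [9, 10]), ([162.8, 98.2], 115, [13, 12]), ([192.5, 117.3], 49, [8, 8]), ([291.7, 312.5], 72, [10, 10])]
[([216.1, 155.5], 124), ([220.2, 184.5], 1177)]
0.9 [196.60160998 115.37099856]
1 [194.16555993 116.65946434]
top [([0.5, 159.0], 6, [2, 3]), ([383.2, 172.1], 119, [12, 13]), ([160.5, 170.6], 31, [6, 6]), ([354.6, 191.7], 46, [8, 8]), ([17.9, 205.5], 20, [7, 5]), ([1.2, 368.6], 112, [5, 39])]
bottle expected cap [215.77856047 154.92298285] 30.275 [-0.2  0.5  0.2]
jar [[195.4, 244.8]]
pipette [[160.7, 175.8]]
bottle_blue_1 [[261.4, 244.1]]
bottle_purple [[220.7, 180.9]]
```

```bash
python3 -c "
from workcell import ctrl
print(ctrl.close_job())"
```

```text
the job is handed in; nothing more can be done
None
```

The job is handed in: the purple bottle from the red-lamp bay stands upright and released in the purple tray, and the small red switch lever was then pushed to its far stop. That took about 30 s of the 48 s. The first lever push, with the fingertips set too high, peaked at 40 N or slightly more at the fingertips, so that force limit may count against it.

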